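# Put machine parts back on their shadow boards

## Robot

A 6-joint arm with a two-finger parallel gripper is mounted at the origin on the work surface. World frame = base frame: x ahead of the robot, y to its left, z up, the work surface at z = 0. Lengths are in m, angles in rad, forces in N, time in s.
With the tool pointing down it reaches from about 0.3 to 0.75 m from the base axis. Payload 8.5 kg.
Tool frame: the origin (TCP) lies on the front face of the gripper's body, between the roots of the fingers; the fingertips stand 73 mm ahead of it and the grasp point (between the pads) lies 54 mm ahead of it; z points along the fingers, y is the line along which they close (so a half turn about z gives the same grasp; the last joint's range is limited). The gripper opens to 85 mm and grips with 20 to 120 N. Pads are 22 mm wide; open, the fingers measure 114 mm over their backs; the gripper's body (76 mm by 85 mm) begins 54 mm behind the grasp point. The pads swing forward as they close: fully open they stand 13 mm farther back than shut.
Start: joints at [-1.509, 0.381, 1.297, -0, 1.464, -0.215], TCP at [0.15, -0.529, 0.304] pointing down, gripper open.
Joint ranges: [-3.11, 3.11], [-0.89, 2.33], [0.22, 2.48], [-1.42, 4.56], [0.17, 2.85], [-2.88, 2.88]. Speed limits (rad/s): [2.39, 2.39, 3.14, 3.14, 3.14, 3.14].

## Interface

Orientations are given as a unit quaternion [x, y, z, w].
In Python, from plant import telemetry, vision, job_done gives the robot as it stands.
- The arm moves only by the tool jog_arm, never from a script. Its argument "motion" is a list of rows, each a list of 2 entries, a list of its own where there are three numbers: the shift along the tool's x, y, z in units of 20 cm (1.0 is 20 cm), then the turn, a rotation vector about the tool's x, y, z in units of pi rad (1.0 is pi rad). A call has 1 to 20 rows; each row shifts and turns the commanded pose from where the row before left it, along the tool's axes as they then stand; what a row does not reach is not made up. A row lasts 1/8 s, in which the tool goes at most 62.5 mm and 10.7 degrees, less where a joint would pass 70% of its speed; a pose out of reach is approached as far as the arm can. A call with a number of a shift or a turn outside -1 to 1 is refused whole. A call with a gripper value outside its range is refused whole. "jaw" is the closure, from -1 (fully open) to 1 (shut), set as the call begins (left out, the last holds). The fingers move at their own pace and stop on an object; "squeeze" is the grip in N (left out, the last holds). Time passes only in rows, so rows that do not move let the fingers close. It gives the time, the measured TCP pose, the force, the opening and the grip force at its end, in the units of the state.
- telemetry.state(): the state, without advancing time (a new reading comes with each control period).
- vision.camera(name): name is "side" or "top"; returns a dict with "img" (480x640x3 uint8, red, green, blue), "fx", "fy", "cx", "cy" (pixels), "T" (4x4, takes a point from camera to world coordinates). Camera axes: x right, y down, z forward; pixel columns grow to the right and rows downward; lengths in m; the calibration is good to about 2 mm. A picture is of the moment at which its call begins. There is no depth.
- job_done(): hands the job in; it is judged then, once.
The state is a dict: "clock": time; "q": joint angles; "qvel": joint speeds; "effort": joint torques, N m; "ee_pos": TCP position; "ee_rot": TCP orientation; "force": force on the tool from outside, world axes, zero at the start; "torque": the same for the moment, N m; "opening": finger opening in m; "grasp_force": force on a finger pad.
Only numpy, scipy, OpenCV 4.12 (cv2) and the standard library are available. Lean on these libraries where they do the work, as an engineer would, in place of code of your own. Each camera call takes 0.05 s, during which the arm holds its last target. There are 200 camera calls.

## Task

Put the four loose steel parts away: set the bearing, the hexagon nut, the V-block and the clamp strap each flat on the small plywood board that carries its black silhouette, centred on the silhouette, with the V-block (groove up) and the strap turned to lie along theirs (either end first). Leave the small tin where it stands.

Things in the scene. Friction and masses are not known exactly. Their poses are not given: they have to be found in the camera images.
- bearing: Steel ball bearing: a flat ring, outer diameter 62 mm, bore 31 mm, 18 mm high, lying flat on the bench; dark shield between the races; about 0.25 kg. Origin: centre of its underside, z up.
- nut: Large steel hexagon nut, 46 mm across flats (53 mm across corners), 24 mm high, lying flat, hole about 30 mm; about 0.2 kg. Origin: centre of its underside, z up. Two of its flats face its own +y and -y; a corner points along its +x.
- vblock: Steel V-block, 60 mm long (its x) by 40 mm wide (its y) by 35 mm high, with a 24 mm wide, 12 mm deep V groove along the top, running along x; flat sides facing +y and -y; about 0.5 kg. Origin: centre of its underside, z up.
- strap: Steel clamp strap: a flat bar 100 mm long (its x) by 30 mm wide (its y) by 16 mm thick, with a 45 by 12 mm slot through its middle, lying flat; the same both ends; about 0.3 kg. Origin: centre of its underside, z up.
- board_bearing: Fixed flat plywood board 92 x 92 mm, 6 mm thick, lying on the bench, with a black painted silhouette on top: a round disc 68 mm across with a bare 27 mm round centre (the bearing). Origin: centre of the board's underside (the silhouette is centred above it; the top face is 6 mm higher), z up. 
- board_nut: Fixed flat plywood board 84 x 84 mm, 6 mm thick, lying on the bench, with a black painted silhouette on top: a hexagon 52 mm across flats with a bare 27 mm round centre (the nut). Origin: centre of the board's underside (the silhouette is centred above it; the top face is 6 mm higher), z up. It does not matter how the nut is turned.
- board_vblock: Fixed flat plywood board 94 x 74 mm, 6 mm thick, lying on the bench, with a black painted silhouette on top: a plain rectangle 66 x 46 mm divided by a thin bare line along its length (the V-block). Origin: centre of the board's underside (the silhouette is centred above it; the top face is 6 mm higher), z up. x runs along the length of the rectangle.
- board_strap: Fixed flat plywood board 126 x 56 mm, 6 mm thick, lying on the bench, with a black painted silhouette on top: a long rectangle 106 x 36 mm with a bare 43 x 10 mm slot in its middle (the clamp strap). Origin: centre of the board's underside (the silhouette is centred above it; the top face is 6 mm higher), z up. x runs along the length of the rectangle.
- tin: Bystander: small closed round tin with a metal lid, 60 mm in diameter, 55 mm high, standing on the bench among the parts. Origin: centre of its underside.
Not all that is in view belongs to the job. What is shaped like the vblock but pink or turquoise is not meant.

How it is judged:
At the end, for the whole second after the job is handed in: Each part at rest, flat and right way up (within 0.1 rad) on its own board (underside 3 to 10 mm above the board's underside), centre within 12 mm of the board's centre; V-block and strap within 0.26 rad of their silhouettes' length, either end first; tin moved under 25 mm (horizontal distance between bearing and board_bearing below 0.012 m and z of bearing in the frame of board_bearing between 0.003 and 0.01 m and angle between each of bearing, nut, vblock, strap's own z axis and vertical below 0.1 rad and linear speed of each of bearing, nut, vblock, strap below 0.02 m/s and horizontal distance between nut and board_nut below 0.012 m and z of nut in the frame of board_nut between 0.003 and 0.01 m and horizontal distance between vblock and board_vblock below 0.012 m and z of vblock in the frame of board_vblock between 0.003 and 0.01 m and angle between the x axis of vblock and the x axis of board_vblock, either way round below 0.26 rad and horizontal distance between strap and board_strap below 0.012 m and z of strap in the frame of board_strap between 0.003 and 0.01 m and angle between the x axis of strap and the x axis of board_strap, either way round below 0.26 rad); the robot touches nothing.
It fails at once if the tin is pushed more than 25 mm or knocked over (distance of tin from where it was at the start of the episode above 0.025 m or angle between tin's own z axis and vertical above 0.5 rad).
It also fails if it takes over 96 s, if anything falls off the work surface, if the arm or the gripper's body presses on something with over 40 N, if the wrist force passes 120 N, or if a joint passes its speed limit or range.

## Working session

There is one attempt and no reset: what is moved stays moved. The work goes in short steps, Python scripts to look and compute and a tool call to move; the robot and the scene stay as the last step left them, time stands still between calls to the robot, and variables do not carry over. Pictures are saved under pics/ and viewed, at most 14 in all, crops included, and the job is handed in when it is done.

Besides the shell and the picture viewer there is one more tool, called after "Request:" in YAML: its name, and indented under it one key for each argument. jog_arm: Moves the arm, as the interface text tells. Its arguments: {"type":"object","properties":{"motion":{"type":"array"},"jaw":{"type":"number"},"squeeze":{"type":"number"}},"required":["motion"]}

```bash
mkdir -p pics; ls
python3 - <<'E'
from plant import telemetry, vision
import cv2,numpy as np
for n in("top","side"):
    c=vision.camera(n); cv2.imwrite(f"pics/{n}0.png",c["img"][:,:,::-1]); print(n,c["fx"],c["fy"],c["cx"],c["cy"]);print(np.round(c["T"],4).tolist())
print(telemetry.state())
E
```

```text
pics
top 571.0187681628388 571.0187681628388 317.6031434488328 237.99085831986062
[[-0.0238, -0.9875, 0.156, 0.3202], [-0.9997, 0.0249, 0.0049, 0.0479], [-0.0088, -0.1558, -0.9877, 1.2169], [0.0, 0.0, 0.0, 1.0]]
side 475.3561249021001 475.3561249021001 323.42686933552744 238.3307374305796
[[-0.9848, -0.1256, 0.12, 0.3732], [-0.173, 0.6465, -0.743, 0.879], [0.0157, -0.7525, -0.6584, 0.7668], [0.0, 0.0, 0.0, 1.0]]
{'clock': 0.1, 'q': array([-1.50927963e+00,  3.81106938e-01,  1.29815983e+00,  1.45930686e-06,
        1.46360689e+00, -2.15287958e-01]), 'qvel': array([-8.32292688e-04,  7.31160187e-04, -1.95333103e-03,  4.77040597e-06,
        7.48169416e-05,  8.16677008e-04]), 'effort': array([ 4.76520669e-03, -4.49216688e+01, -2.31654847e+01, -1.59831598e-04,
        3.69979301e-03, -3.56913432e-06]), 'ee_pos': array([ 0.15029929, -0.52888459,  0.30339359]), 'ee_rot': array([ 9.90437484e-01,  1.37960791e-01,  4.99203393e-05, -6.38556305e-04]), 'force': array([ 0.14269265,  0.61945651, -0.40707002]), 'torque': array([-0.01921096,  0.02378059, -0.0408834 ]), 'grasp_force': 0.0, 'opening': 0.08550431091901853}
```

View pics/top0.png

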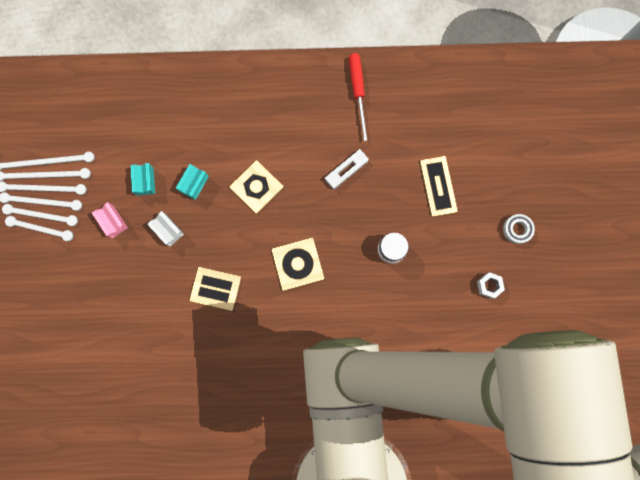

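View pics/side0.png

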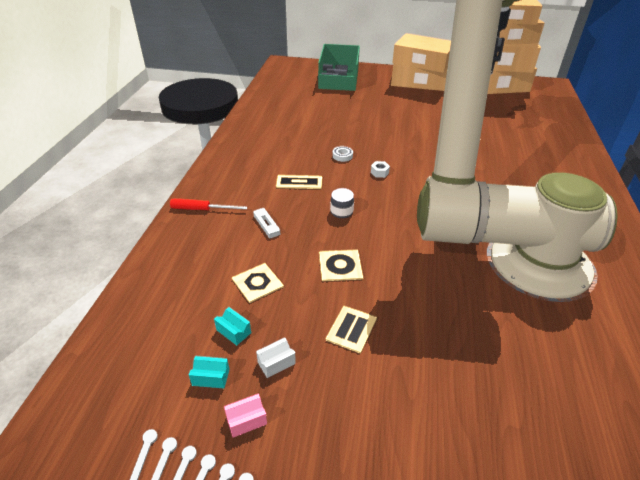

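The top view shows the boards: strap (438,186), nut (256,187), bearing (298,264), vblock (215,288). It also shows the parts: strap (346,169), bearing (519,229), nut (491,286), grey vblock (165,229), and the tin (393,248). The side view shows the same objects. Now I'll measure them.

```bash
cat > h.py <<'E'
import numpy as np, cv2
from plant import telemetry, vision
def ray(c,uv,z):
    uv=np.atleast_2d(np.asarray(uv,float)); T=np.array(c["T"])
    d=np.c_[(uv[:,0]-c["cx"])/c["fx"],(uv[:,1]-c["cy"])/c["fy"],np.ones(len(uv))]@T[:3,:3].T
    return T[:3,3]+d*((z-T[2,3])/d[:,2])[:,None]
def blob(c,seed,z,kind,r=45):
    """hull of the coloured blob nearest seed, on plane z: centre, rect sides (mm), long-axis angle"""
    hsv=cv2.cvtColor(c["img"],cv2.COLOR_RGB2HSV).astype(int); H,S,V=hsv[...,0],hsv[...,1],hsv[...,2]
    m=(S<60)&(V>70) if kind=="grey" else (H>14)&(H<32)&(S>40)&(V>150)
    k=np.zeros(m.shape,bool); u,v=seed; k[max(v-r,0):v+r,max(u-r,0):u+r]=1
    cs,_=cv2.findContours((m&k).astype(np.uint8),cv2.RETR_EXTERNAL,cv2.CHAIN_APPROX_NONE)
    b=max(cs,key=cv2.contourArea)
    P=(ray(c,b[:,0],z)[:,:2]*1000).astype(np.float32); h=cv2.convexHull(P)
    M=cv2.moments(h); cen=np.array([M["m10"],M["m01"]])/M["m00"]
    R=cv2.boxPoints(cv2.minAreaRect(h)); e=R[1]-R[0],R[2]-R[1]; e=max(e,key=np.linalg.norm); s=cv2.minAreaRect(h)
    return cen.round(1),np.round(s[0],1),np.round(s[1],1),round(float(np.arctan2(e[1],e[0])%np.pi),3)
E
python3 - <<'E'
from h import *
t=vision.camera("top"); s=vision.camera("side")
for n,k,z,a,b in [("b_strap","w",.006,(438,186),(299,182)),("b_nut","w",.006,(256,187),(258,282)),("b_bear","w",.006,(298,264),(341,265)),("b_vb","w",.006,(215,288),(351,328)),
 ("strap","grey",.008,(346,169),(266,222)),("bearing","grey",.009,(519,229),(343,154)),("nut","grey",.012,(491,286),(380,170)),("vblock","grey",.0175,(165,229),(276,358)),("tin","grey",.0275,(393,248),(342,203))]:
    r=30 if k=="grey" else 45
    print(n,"TOP",*blob(t,a,z,k,r),"SIDE",*blob(s,b,z,k,r))
cv2.imwrite("pics/vb.png",np.hstack([cv2.resize(t["img"][200:260,130:200,::-1],None,fx=5,fy=5,interpolation=2),cv2.resize(s["img"][330:390,240:310,::-1],None,fx=5,fy=5,interpolation=2)]))
E
```

```text
b_strap TOP [ 620.  -211.3] [ 620.  -211.3] [128.7  58.4] 0.154 SIDE [ 621.2 -206.5] [ 621.1 -206.1] [129.8  64.4] 0.196
b_nut TOP [628.7 185.6] [628.8 185.5] [87.5 85.3] 0.76 SIDE [629.9 189.9] [629.9 189.8] [87.4 88.8] 2.346
b_bear TOP [457.5  98.2] [457.6  98.3] [94.4 94.3] 0.249 SIDE [458.6 101.9] [459.  101.8] [94.6 98.9] 1.825
b_vb TOP [409.6 274.5] [409.2 274.2] [96.6 75.7] 1.328 SIDE [410.3 278. ] [409.9 277.5] [99.1 75.7] 1.325
strap TOP [663.  -12.2] [663.1 -12.3] [ 34.7 104.4] 2.246 SIDE [664.3 -11.3] [664.3 -11.4] [ 37.7 119.8] 2.248
bearing TOP [ 520.8 -376.7] [ 520.9 -376.5] [66.7 63. ] 1.545 SIDE [ 523.4 -374.7] [ 523.9 -374.2] [61.3 87.9] 1.699
nut TOP [ 401.1 -307.3] [ 401.8 -307.1] [53.5 54.5] 1.743 SIDE [ 403.4 -306.5] [ 402.1 -306.3] [52.7 87.6] 1.669
vblock TOP [538.2 379.9] [538.1 380. ] [72.  44.7] 0.728 SIDE [539.4 379.3] [539.  379.4] [70.  62.8] 0.73
tin TOP [ 484.2 -103.3] [ 484.1 -102.9] [59.1 66.4] 2.324 SIDE [ 486.3 -106.8] [ 486.3 -107.1] [ 58.5 122.9] 1.691
```

View pics/vb.png

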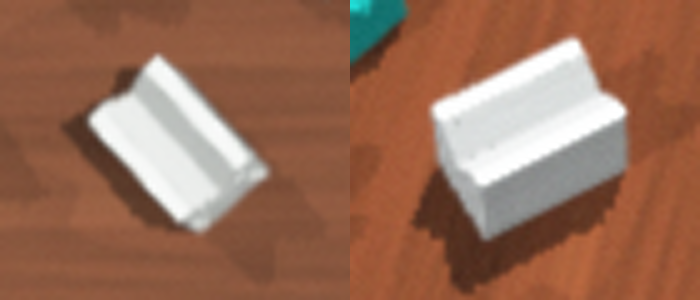

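The crop shows the V-block's groove running along its long axis, with yaw about 0.73. The two views agree to a few mm once I allow for the board's visible edge. Next is the nut angle and the plan for the first move.

```bash
cat >> h.py <<'E'
def yaw(s):
    from scipy.spatial.transform import Rotation as R
    x=R.from_quat(s["ee_rot"]).as_matrix()[:,0]; return np.arctan2(x[1],x[0])
def plan(*wps):
    """waypoints (x,y,z,yaw) in m: shift made at the old yaw, then the turn; in jog units"""
    s=telemetry.state(); p=np.array(s["ee_pos"]); th=yaw(s); print("at",p.round(4),"yaw",round(th,3),"q",s["q"].round(2),"t",s["clock"])
    for w in wps:
        d=np.array(w[:3])-p; c,n=np.cos(th),np.sin(th); a=w[3]
        sh=np.array([d[0]*c+d[1]*n,d[0]*n-d[1]*c,-d[2]])/.2; tr=-(a-th)/np.pi
        print(w,"shift",sh.round(3),"turn",round(tr,3),"min rows",int(np.ceil(max(np.linalg.norm(d)/.055,abs(tr)/.055))))
        p=np.array(w[:3]); th=a
E
python3 - <<'E'
from h import *
t=vision.camera("top"); s=vision.camera("side")
cv2.imwrite("pics/nut.png",np.hstack([cv2.resize(t["img"][265:307,470:512,::-1],None,fx=9,fy=9,interpolation=2),cv2.resize(s["img"][149:191,359:401,::-1],None,fx=9,fy=9,interpolation=2)]))
plan((.522,-.3755,.2,.277),(.522,-.3755,.07,.277))
E
```

```text
at [ 0.1503 -0.529   0.3037] yaw 0.277 q [-1.51  0.38  1.3  -0.    1.46 -0.22] t 0.3
(0.522, -0.3755, 0.2, 0.277) shift [ 1.998 -0.231  0.519] turn -0.0 min rows 8
(0.522, -0.3755, 0.07, 0.277) shift [0.   0.   0.65] turn -0.0 min rows 3
```

View pics/nut.png

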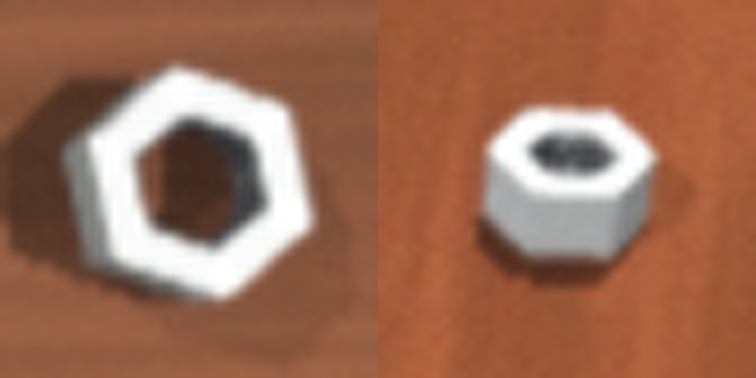

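The crop shows the nut's top hexagon. Its flats run at 0.20 rad + k·60°, so I'll grip it at yaw 0.2. First, the bearing.

Request:
jog_arm:
  motion:
    - [[0.2,-0.023,0.052],[0,0,0]]
    - [[0.2,-0.023,0.052],[0,0,0]]
    - [[0.2,-0.023,0.052],[0,0,0]]
    - [[0.2,-0.023,0.052],[0,0,0]]
    - [[0.2,-0.023,0.052],[0,0,0]]
    - [[0.2,-0.023,0.052],[0,0,0]]
    - [[0.2,-0.023,0.052],[0,0,0]]
    - [[0.2,-0.023,0.052],[0,0,0]]
    - [[0.2,-0.023,0.052],[0,0,0]]
    - [[0.2,-0.023,0.052],[0,0,0]]
    - [[0,0,0],[0,0,0]]
    - [[0,0,0],[0,0,0]]
  jaw: -1
  squeeze: 50

```text
clock: 1.8
ee_pos: [0.5221, -0.3757, 0.1999]
ee_rot: [0.99, 0.138, -0.0, -0.0]
force: [-0.5, 0.3, 0.3]
opening: 0.0853
grasp_force: 0.0
```

```bash
python3 -c "
from h import *
plan((.522,-.3755,.07,.277))"
```

```text
at [ 0.5221 -0.3757  0.1999] yaw 0.277 q [-0.81  0.63  1.18 -0.    1.34  0.49] t 1.8
(0.522, -0.3755, 0.07, 0.277) shift [-0.    -0.001  0.65 ] turn -0.0 min rows 3
```

Request:
jog_arm:
  motion:
    - [[0,0,0.2],[0,0,0]]
    - [[0,0,0.2],[0,0,0]]
    - [[0,0,0.15],[0,0,0]]
    - [[0,0,0.1],[0,0,0]]
    - [[0,0,0],[0,0,0]]

```text
clock: 2.42
ee_pos: [0.5213, -0.3759, 0.0691]
ee_rot: [0.991, 0.137, -0.001, -0.001]
force: [0.3, -0.6, 0.5]
opening: 0.0856
grasp_force: 0.0
```

Request:
jog_arm:
  motion:
    - [[0,0,0],[0,0,0]]
    - [[0,0,0],[0,0,0]]
    - [[0,0,0],[0,0,0]]
    - [[0,0,0],[0,0,0]]
    - [[0,0,0],[0,0,0]]
    - [[0,0,0],[0,0,0]]
  jaw: 1
  squeeze: 50

```text
clock: 3.18
ee_pos: [0.5226, -0.376, 0.072]
ee_rot: [0.99, 0.138, 0.001, 0.001]
force: [-1.9, 0.4, 6.9]
opening: 0.0598
grasp_force: 54.1
```

Request:
jog_arm:
  motion:
    - [[0,0,-0.1],[0,0,0]]
    - [[0,0,-0.2],[0,0,0]]
    - [[0,0,-0.2],[0,0,0]]
    - [[0,0,-0.15],[0,0,0]]
    - [[0,0,0],[0,0,0]]

```text
clock: 3.8
ee_pos: [0.5228, -0.3759, 0.2027]
ee_rot: [0.99, 0.138, 0.002, 0.002]
force: [0.4, -0.2, -3.0]
opening: 0.0592
grasp_force: 55.3
```

```bash
python3 -c "
from h import *
s=vision.camera('side');cv2.imwrite('pics/g1.png',cv2.resize(s['img'][60:220,240:460,::-1],None,fx=3,fy=3,interpolation=2))
print(telemetry.state()['opening'],telemetry.state()['grasp_force'])
plan((.458,.099,.2,.277),(.458,.099,.078,.277))"
```

```text
0.059815837069519914 55.290832221508026
at [ 0.5224 -0.3754  0.2004] yaw 0.277 q [-0.81  0.62  1.18 -0.    1.34  0.49] t 3.85
(0.458, 0.099, 0.2, 0.277) shift [ 3.39e-01 -2.37e+00  2.00e-03] turn -0.0 min rows 9
(0.458, 0.099, 0.078, 0.277) shift [0.   0.   0.61] turn -0.0 min rows 3
```

View pics/g1.png

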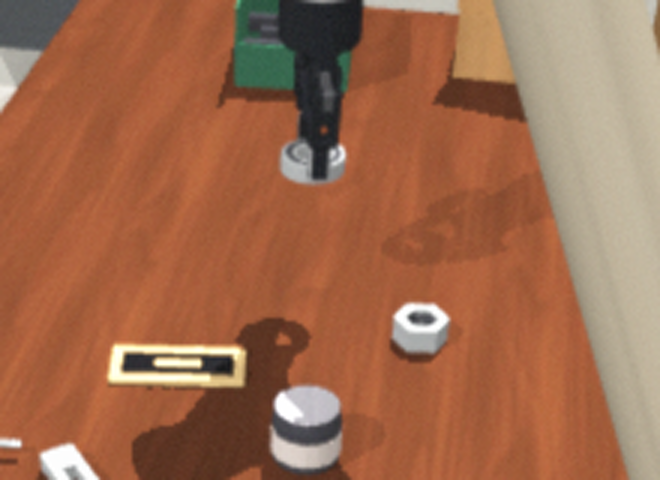

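The bearing (crop 313,160) is held level between the fingers. On to its board.

Request:
jog_arm:
  motion:
    - [[0.034,-0.237,0],[0,0,0]]
    - [[0.034,-0.237,0],[0,0,0]]
    - [[0.034,-0.237,0],[0,0,0]]
    - [[0.034,-0.237,0],[0,0,0]]
    - [[0.034,-0.237,0],[0,0,0]]
    - [[0.034,-0.237,0],[0,0,0]]
    - [[0.034,-0.237,0],[0,0,0]]
    - [[0.034,-0.237,0],[0,0,0]]
    - [[0.034,-0.237,0],[0,0,0]]
    - [[0.034,-0.237,0],[0,0,0]]
    - [[0,0,0],[0,0,0]]
    - [[0,0,0.2],[0,0,0]]
    - [[0,0,0.2],[0,0,0]]
    - [[0,0,0.1],[0,0,0]]
    - [[0,0,0.05],[0,0,0]]
    - [[0,0,0],[0,0,0]]
    - [[0,0,0],[0,0,0]]

```text
clock: 5.98
ee_pos: [0.4587, 0.0989, 0.0905]
ee_rot: [0.99, 0.138, 0.001, 0.0]
force: [0.5, 0.5, -1.8]
opening: 0.0595
grasp_force: 55.5
```

```bash
python3 -c "
from h import *
plan((.458,.099,.078,.277))"
```

```text
at [0.4587 0.0989 0.0905] yaw 0.277 q [-0.04  0.53  1.8  -0.    0.8   1.25] t 5.975
(0.458, 0.099, 0.078, 0.277) shift [-0.003 -0.001  0.063] turn -0.0 min rows 1
```

Request:
jog_arm:
  motion:
    - [[0,0,0.02],[0,0,0]]
    - [[0,0,0.02],[0,0,0]]
    - [[0,0,0.02],[0,0,0]]
    - [[0,0,0],[0,0,0]]

```text
clock: 6.48
ee_pos: [0.4584, 0.0991, 0.0781]
ee_rot: [0.99, 0.138, 0.0, 0.0]
force: [-0.4, -0.5, 2.4]
opening: 0.0593
grasp_force: 55.9
```

Request:
jog_arm:
  motion:
    - [[0,0,0],[0,0,0]]
    - [[0,0,0],[0,0,0]]
    - [[0,0,0],[0,0,0]]
    - [[0,0,0],[0,0,0]]
    - [[0,0,-0.1],[0,0,0]]
    - [[0,0,-0.2],[0,0,0]]
    - [[0,0,-0.3],[0,0,0]]
    - [[0,0,0],[0,0,0]]
  jaw: -1

```text
clock: 7.48
ee_pos: [0.4596, 0.0991, 0.2016]
ee_rot: [0.99, 0.138, 0.004, 0.001]
force: [-0.6, 0.1, -0.9]
opening: 0.0855
grasp_force: 0.0
```

```bash
python3 -c "
from h import *
plan((.402,-.307,.2,.21),(.402,-.307,.073,.21))"
```

```text
at [0.4596 0.0991 0.2016] yaw 0.277 q [-0.04  0.35  1.68  0.    1.1   1.25] t 7.475
(0.402, -0.307, 0.2, 0.21) shift [-0.832  1.874  0.008] turn 0.021 min rows 8
(0.402, -0.307, 0.073, 0.21) shift [0.    0.    0.635] turn -0.0 min rows 3
```

Request:
jog_arm:
  motion:
    - [[-0.083,0.187,0],[0,0,0]]
    - [[-0.083,0.187,0],[0,0,0]]
    - [[-0.083,0.187,0],[0,0,0]]
    - [[-0.083,0.187,0],[0,0,0]]
    - [[-0.083,0.187,0],[0,0,0]]
    - [[-0.083,0.187,0],[0,0,0]]
    - [[-0.083,0.187,0],[0,0,0]]
    - [[-0.083,0.187,0],[0,0,0]]
    - [[-0.083,0.187,0],[0,0,0]]
    - [[-0.083,0.187,0],[0,0,0.021]]
    - [[0,0,0],[0,0,0]]
    - [[0,0,0.15],[0,0,0]]
    - [[0,0,0.2],[0,0,0]]
    - [[0,0,0.15],[0,0,0]]
    - [[0,0,0.1],[0,0,0]]
    - [[0,0,0.035],[0,0,0]]
    - [[0,0,0],[0,0,0]]

```text
clock: 9.6
ee_pos: [0.4009, -0.3056, 0.0708]
ee_rot: [0.994, 0.106, -0.0, -0.0]
force: [1.0, 0.1, -0.2]
opening: 0.0855
grasp_force: 0.0
```

Request:
jog_arm:
  motion:
    - [[0,0,0],[0,0,0]]
    - [[0,0,0],[0,0,0]]
    - [[0,0,0],[0,0,0]]
    - [[0,0,0],[0,0,0]]
    - [[0,0,0],[0,0,0]]
    - [[0,0,0],[0,0,0]]
    - [[0,0,0],[0,0,0]]
  jaw: 1

```text
clock: 10.48
ee_pos: [0.401, -0.3061, 0.0719]
ee_rot: [0.994, 0.105, 0.0, 0.0]
force: [-1.2, 1.7, 7.6]
opening: 0.0453
grasp_force: 50.8
```

```bash
python3 -c "
from h import *
t=vision.camera('top'); print('bearing',blob(t,(298,264),.015,'grey',30),'board 458,99')
cv2.imwrite('pics/b1.png',cv2.resize(t['img'][225:305,255:345,::-1],None,fx=5,fy=5,interpolation=2))
plan((.402,-.307,.2,.21))"
```

```text
bearing (array([466.9, 101.1]), array([462.4,  99.6]), array([75.6, 88.7]), 1.815) board 458,99
at [ 0.401  -0.3062  0.0719] yaw 0.211 q [-0.89  0.6   1.72  0.    0.82  0.47] t 10.525
(0.402, -0.307, 0.2, 0.21) shift [ 0.004  0.005 -0.641] turn 0.0 min rows 3
```

View pics/b1.png

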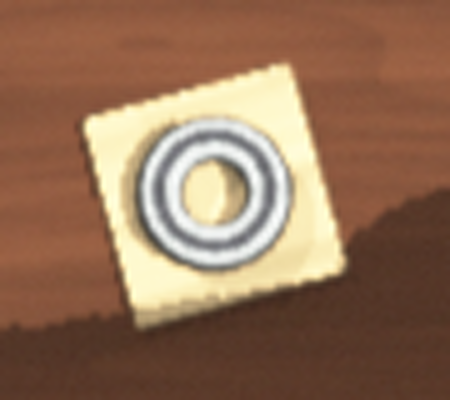

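The bearing (crop 216,192) sits centred on its board (213,194). Next I lift the nut and carry it.

Request:
jog_arm:
  motion:
    - [[0,0,-0.1],[0,0,0]]
    - [[0,0,-0.2],[0,0,0]]
    - [[0,0,-0.2],[0,0,0]]
    - [[0,0,-0.14],[0,0,0]]
    - [[0,0,0],[0,0,0]]

```text
clock: 11.15
ee_pos: [0.4012, -0.3063, 0.2005]
ee_rot: [0.994, 0.105, 0.001, 0.002]
force: [-0.5, -0.9, -2.8]
opening: 0.0451
grasp_force: 52.0
```

```bash
python3 -c "
from h import *
plan((.6295,.1865,.2,.21),(.6295,.1865,.078,.21))"
```

```text
at [ 0.4012 -0.3063  0.2005] yaw 0.211 q [-0.89  0.41  1.59  0.    1.14  0.47] t 11.15
(0.6295, 0.1865, 0.2, 0.21) shift [ 1.632e+00 -2.171e+00  2.000e-03] turn 0.0 min rows 10
(0.6295, 0.1865, 0.078, 0.21) shift [0.   0.   0.61] turn -0.0 min rows 3
```

Request:
jog_arm:
  motion:
    - [[0.136,-0.181,0],[0,0,0]]
    - [[0.136,-0.181,0],[0,0,0]]
    - [[0.136,-0.181,0],[0,0,0]]
    - [[0.136,-0.181,0],[0,0,0]]
    - [[0.136,-0.181,0],[0,0,0]]
    - [[0.136,-0.181,0],[0,0,0]]
    - [[0.136,-0.181,0],[0,0,0]]
    - [[0.136,-0.181,0],[0,0,0]]
    - [[0.136,-0.181,0],[0,0,0]]
    - [[0.136,-0.181,0],[0,0,0]]
    - [[0.136,-0.181,0],[0,0,0]]
    - [[0.136,-0.181,0],[0,0,0]]
    - [[0,0,0],[0,0,0]]
    - [[0,0,0.2],[0,0,0]]
    - [[0,0,0.2],[0,0,0]]
    - [[0,0,0.1],[0,0,0]]
    - [[0,0,0.05],[0,0,0]]
    - [[0,0,0],[0,0,0]]
    - [[0,0,0],[0,0,0]]

```text
clock: 13.52
ee_pos: [0.6295, 0.1869, 0.0898]
ee_rot: [0.994, 0.105, 0.001, 0.0]
force: [-0.1, 0.2, -1.7]
opening: 0.0456
grasp_force: 51.9
```

```bash
python3 -c "
from h import *
plan((.6295,.1865,.078,.21))"
```

```text
at [0.6295 0.1869 0.0898] yaw 0.211 q [ 0.11  0.77  1.24 -0.    1.13  1.47] t 13.525
(0.6295, 0.1865, 0.078, 0.21) shift [-0.     0.002  0.059] turn 0.0 min rows 1
```

Request:
jog_arm:
  motion:
    - [[0,0,0.02],[0,0,0]]
    - [[0,0,0.02],[0,0,0]]
    - [[0,0,0.018],[0,0,0]]
    - [[0,0,0],[0,0,0]]

```text
clock: 14.02
ee_pos: [0.6291, 0.187, 0.0779]
ee_rot: [0.994, 0.105, 0.0, 0.0]
force: [-2.7, -0.1, 4.2]
opening: 0.0453
grasp_force: 52.6
```

Request:
jog_arm:
  motion:
    - [[0,0,0],[0,0,0]]
    - [[0,0,0],[0,0,0]]
    - [[0,0,0],[0,0,0]]
    - [[0,0,0],[0,0,0]]
    - [[0,0,-0.1],[0,0,0]]
    - [[0,0,-0.2],[0,0,0]]
    - [[0,0,-0.3],[0,0,0]]
    - [[0,0,0],[0,0,0]]
  jaw: -1

```text
clock: 15.02
ee_pos: [0.6305, 0.1873, 0.2026]
ee_rot: [0.994, 0.105, 0.005, -0.0]
force: [0.9, -0.2, -0.3]
opening: 0.0853
grasp_force: 0.0
```

```bash
python3 -c "
from h import *
plan((.539,.3795,.2,.73),(.539,.3795,.077,.73))"
```

```text
at [0.6305 0.1873 0.2026] yaw 0.211 q [0.11 0.64 1.13 0.   1.36 1.47] t 15.025
(0.539, 0.3795, 0.2, 0.73) shift [-0.246 -1.036  0.013] turn -0.165 min rows 4
(0.539, 0.3795, 0.077, 0.73) shift [0.    0.    0.615] turn -0.0 min rows 3
```

Request:
jog_arm:
  motion:
    - [[-0.041,-0.173,0],[0,0,0]]
    - [[-0.041,-0.173,0],[0,0,0]]
    - [[-0.041,-0.173,0],[0,0,0]]
    - [[-0.041,-0.173,0],[0,0,0]]
    - [[-0.041,-0.173,0],[0,0,0]]
    - [[-0.041,-0.173,0],[0,0,0]]
    - [[0,0,0],[0,0,-0.033]]
    - [[0,0,0],[0,0,-0.033]]
    - [[0,0,0],[0,0,-0.033]]
    - [[0,0,0],[0,0,-0.033]]
    - [[0,0,0],[0,0,-0.033]]
    - [[0,0,0],[0,0,0]]
    - [[0,0,0],[0,0,0]]

```text
clock: 16.65
ee_pos: [0.5375, 0.3797, 0.1969]
ee_rot: [0.935, 0.356, -0.0, 0.0]
force: [0.5, -1.3, -0.2]
opening: 0.0856
grasp_force: 0.0
```

```bash
python3 -c "
from h import *
plan((.539,.3795,.077,.73))"
```

```text
at [0.5375 0.3797 0.1969] yaw 0.727 q [0.44 0.65 1.13 0.   1.36 1.28] t 16.65
(0.539, 0.3795, 0.077, 0.73) shift [0.005 0.006 0.599] turn -0.001 min rows 3
```

Request:
jog_arm:
  motion:
    - [[0,0,0.15],[0,0,0]]
    - [[0,0,0.2],[0,0,0]]
    - [[0,0,0.15],[0,0,0]]
    - [[0,0,0.08],[0,0,0]]
    - [[0,0,0.03],[0,0,0]]
    - [[0,0,0],[0,0,0]]

```text
clock: 17.4
ee_pos: [0.5379, 0.3799, 0.0759]
ee_rot: [0.934, 0.356, 0.001, -0.0]
force: [0.6, 0.5, -0.1]
opening: 0.0851
grasp_force: 0.0
```

Request:
jog_arm:
  motion:
    - [[0,0,0],[0,0,0]]
    - [[0,0,0],[0,0,0]]
    - [[0,0,0],[0,0,0]]
    - [[0,0,0],[0,0,0]]
    - [[0,0,0],[0,0,0]]
    - [[0,0,0],[0,0,0]]
    - [[0,0,0],[0,0,0]]
  jaw: 1
  squeeze: 60

```text
clock: 18.27
ee_pos: [0.538, 0.3797, 0.0762]
ee_rot: [0.934, 0.357, 0.001, 0.0]
force: [-0.4, -2.0, 5.6]
opening: 0.0395
grasp_force: 63.1
```

```bash
python3 -c "
from h import *
t=vision.camera('top')
cv2.imwrite('pics/n1.png',cv2.resize(t['img'][120:320,130:350,::-1],None,fx=3,fy=3,interpolation=2))
plan((.41,.2755,.2,1.328),(.41,.2755,.083,1.328))"
```

```text
at [0.538  0.3797 0.0761] yaw 0.729 q [ 0.44  0.79  1.25 -0.    1.11  1.28] t 18.325
(0.41, 0.2755, 0.2, 1.328) shift [-0.824 -0.038 -0.619] turn -0.191 min rows 4
(0.41, 0.2755, 0.083, 1.328) shift [0.    0.    0.585] turn -0.0 min rows 3
```

View pics/n1.png

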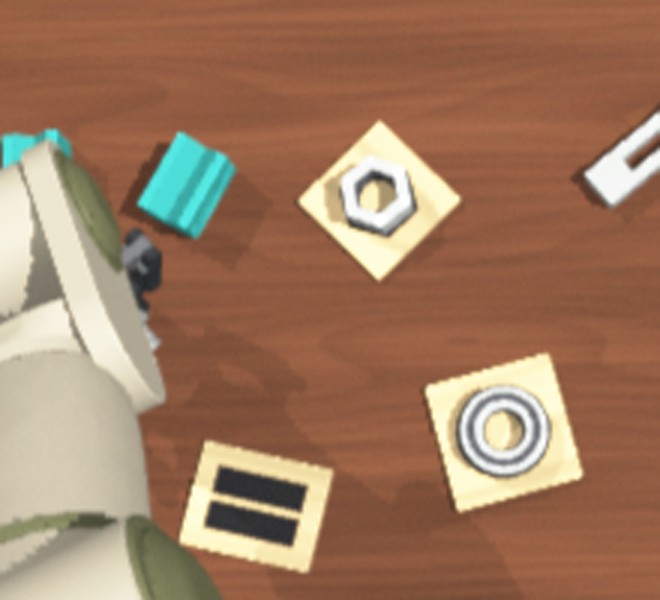

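The nut sits centred on its board (377,196 against 380,201), and the V-block is gripped with a 39.5 mm opening. Next I carry the V-block.

Request:
jog_arm:
  motion:
    - [[0,0,-0.1],[0,0,0]]
    - [[0,0,-0.2],[0,0,0]]
    - [[0,0,-0.2],[0,0,0]]
    - [[0,0,-0.12],[0,0,0]]
    - [[-0.165,-0.008,0],[0,0,0]]
    - [[-0.165,-0.008,0],[0,0,0]]
    - [[-0.165,-0.008,0],[0,0,0]]
    - [[-0.165,-0.008,0],[0,0,0]]
    - [[-0.165,-0.008,0],[0,0,0]]
    - [[0,0,0],[0,0,-0.038]]
    - [[0,0,0],[0,0,-0.038]]
    - [[0,0,0],[0,0,-0.038]]
    - [[0,0,0],[0,0,-0.038]]
    - [[0,0,0],[0,0,-0.038]]
    - [[0,0,0.15],[0,0,0]]
    - [[0,0,0.2],[0,0,0]]
    - [[0,0,0.13],[0,0,0]]
    - [[0,0,0.06],[0,0,0]]
    - [[0,0,0],[0,0,0]]
    - [[0,0,0],[0,0,0]]

```text
clock: 20.82
ee_pos: [0.4096, 0.2759, 0.0922]
ee_rot: [0.788, 0.616, 0.001, 0.0]
force: [-0.0, -0.0, -5.8]
opening: 0.039
grasp_force: 61.6
```

```bash
python3 -c "
from h import *
plan((.41,.2755,.082,1.328))"
```

```text
at [0.4096 0.2759 0.0922] yaw 1.326 q [0.35 0.56 1.73 0.   0.85 0.6 ] t 20.825
(0.41, 0.2755, 0.082, 1.328) shift [-0.002  0.002  0.051] turn -0.001 min rows 1
```

Request:
jog_arm:
  motion:
    - [[0,0,0.02],[0,0,0]]
    - [[0,0,0.02],[0,0,0]]
    - [[0,0,0.011],[0,0,0]]
    - [[0,0,0],[0,0,0]]

```text
clock: 21.32
ee_pos: [0.4092, 0.2757, 0.0821]
ee_rot: [0.788, 0.616, 0.0, 0.0]
force: [-3.9, -2.5, 8.5]
opening: 0.0393
grasp_force: 63.5
```

Request:
jog_arm:
  motion:
    - [[0,0,0],[0,0,0]]
    - [[0,0,0],[0,0,0]]
    - [[0,0,0],[0,0,0]]
    - [[0,0,0],[0,0,0]]
    - [[0,0,-0.1],[0,0,0]]
    - [[0,0,-0.2],[0,0,0]]
    - [[0,0,-0.3],[0,0,0]]
    - [[0,0,0],[0,0,0]]
  jaw: -1

```text
clock: 22.32
ee_pos: [0.4104, 0.2763, 0.2048]
ee_rot: [0.788, 0.616, 0.004, 0.001]
force: [0.5, -0.3, -0.8]
opening: 0.0853
grasp_force: 0.0
```

```bash
python3 -c "
from h import *
plan((.6635,-.012,.2,2.246-np.pi),(.6635,-.012,.2,2.246),(.6635,-.012,.074,2.246))"
```

```text
at [0.4104 0.2763 0.2048] yaw 1.326 q [0.35 0.38 1.61 0.   1.14 0.6 ] t 22.325
(0.6635, -0.012, 0.2, -0.8955926535897931) shift [-1.092  1.577  0.024] turn 0.707 min rows 13
(0.6635, -0.012, 0.2, 2.246) shift [ 0. -0. -0.] turn -1.0 min rows 19
(0.6635, -0.012, 0.074, 2.246) shift [0.   0.   0.63] turn -0.0 min rows 3
```

Request:
jog_arm:
  motion:
    - [[-0.109,0.158,0],[0,0,0]]
    - [[-0.109,0.158,0],[0,0,0]]
    - [[-0.109,0.158,0],[0,0,0]]
    - [[-0.109,0.158,0],[0,0,0]]
    - [[-0.109,0.158,0],[0,0,0]]
    - [[-0.109,0.158,0],[0,0,0]]
    - [[-0.109,0.158,0],[0,0,0]]
    - [[-0.109,0.158,0],[0,0,0]]
    - [[-0.109,0.158,0],[0,0,0]]
    - [[-0.109,0.158,0],[0,0,0]]
    - [[0,0,0],[0,0,-0.042]]
    - [[0,0,0],[0,0,-0.042]]
    - [[0,0,0],[0,0,-0.042]]
    - [[0,0,0],[0,0,-0.042]]
    - [[0,0,0],[0,0,-0.042]]
    - [[0,0,0],[0,0,-0.042]]
    - [[0,0,0],[0,0,-0.041]]
    - [[0,0,0],[0,0,0]]
    - [[0,0,0],[0,0,0]]

```text
clock: 24.7
ee_pos: [0.6629, -0.0123, 0.2004]
ee_rot: [0.434, 0.901, -0.0, -0.001]
force: [0.5, 1.2, -0.6]
opening: 0.0858
grasp_force: 0.0
```

```bash
python3 -c "
from h import *
plan((.6635,-.012,.073,2.246))"
```

```text
at [ 0.6629 -0.0123  0.2004] yaw 2.244 q [-0.2   0.66  1.11 -0.    1.38 -0.87] t 24.7
(0.6635, -0.012, 0.073, 2.246) shift [-0.001  0.003  0.637] turn -0.001 min rows 3
```

Request:
jog_arm:
  motion:
    - [[0,0,0.15],[0,0,0]]
    - [[0,0,0.2],[0,0,0]]
    - [[0,0,0.15],[0,0,0]]
    - [[0,0,0.08],[0,0,0]]
    - [[0,0,0.037],[0,0,0]]
    - [[0,0,0],[0,0,0]]

```text
clock: 25.45
ee_pos: [0.6633, -0.0123, 0.0782]
ee_rot: [0.433, 0.901, 0.0, 0.0]
force: [-0.0, -0.0, -0.0]
opening: 0.0855
grasp_force: 0.0
```

Request:
jog_arm:
  motion:
    - [[0,0,0],[0,0,0]]
    - [[0,0,0],[0,0,0]]
    - [[0,0,0],[0,0,0]]
    - [[0,0,0],[0,0,0]]
    - [[0,0,0],[0,0,0]]
    - [[0,0,0],[0,0,0]]
    - [[0,0,0],[0,0,0]]
    - [[0,0,0],[0,0,0]]
  jaw: 1

```text
clock: 26.45
ee_pos: [0.6634, -0.0123, 0.0786]
ee_rot: [0.433, 0.902, 0.0, 0.001]
force: [-0.5, 0.3, 5.7]
opening: 0.0285
grasp_force: 60.2
```

```bash
python3 -c "
from h import *
plan((.6635,-.012,.2,2.246),(.6205,-.2105,.2,.154+np.pi),(.6205,-.2105,.083,.154+np.pi))"
```

```text
at [ 0.6634 -0.0123  0.0786] yaw 2.247 q [-0.2   0.79  1.23  0.    1.12 -0.87] t 26.45
(0.6635, -0.012, 0.2, 2.246) shift [ 0.001  0.002 -0.607] turn 0.0 min rows 3
(0.6205, -0.2105, 0.2, 3.295592653589793) shift [-0.64  -0.788 -0.   ] turn -0.334 min rows 7
(0.6205, -0.2105, 0.083, 3.295592653589793) shift [-0.     0.     0.585] turn -0.0 min rows 3
```

Request:
jog_arm:
  motion:
    - [[0,0,-0.1],[0,0,0]]
    - [[0,0,-0.2],[0,0,0]]
    - [[0,0,-0.2],[0,0,0]]
    - [[0,0,-0.1],[0,0,0]]
    - [[-0.107,-0.131,0],[0,0,0]]
    - [[-0.107,-0.131,0],[0,0,0]]
    - [[-0.107,-0.131,0],[0,0,0]]
    - [[-0.107,-0.131,0],[0,0,0]]
    - [[-0.107,-0.131,0],[0,0,0]]
    - [[-0.107,-0.131,0],[0,0,0]]
    - [[0,0,0],[0,0,-0.042]]
    - [[0,0,0],[0,0,-0.042]]
    - [[0,0,0],[0,0,-0.042]]
    - [[0,0,0],[0,0,-0.042]]
    - [[0,0,0],[0,0,-0.042]]
    - [[0,0,0],[0,0,-0.042]]
    - [[0,0,0],[0,0,-0.042]]
    - [[0,0,0],[0,0,-0.042]]
    - [[0,0,0],[0,0,0]]
    - [[0,0,0],[0,0,0]]

```text
clock: 28.95
ee_pos: [0.6206, -0.2108, 0.1973]
ee_rot: [-0.079, 0.997, 0.0, -0.0]
force: [0.7, 0.2, -3.0]
opening: 0.0281
grasp_force: 60.0
```

```bash
python3 -c "
from h import *
t=vision.camera('top');cv2.imwrite('pics/v1.png',t['img'][...,::-1])
plan((.6205,-.2105,.0845,-np.pi+.157))"
```

```text
at [ 0.6206 -0.2108  0.1974] yaw -2.983 q [-0.51  0.65  1.14 -0.    1.36 -2.24] t 29.0
(0.6205, -0.2105, 0.0845, -2.984592653589793) shift [0.    0.001 0.565] turn 0.0 min rows 3
```

View pics/v1.png

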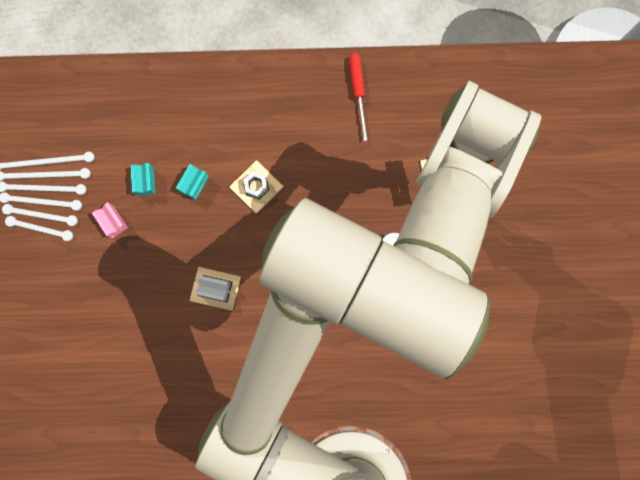

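The V-block (213,288) is on its board (215,289), groove along the length. I'll lower the strap.

Request:
jog_arm:
  motion:
    - [[0,0,0.15],[0,0,0]]
    - [[0,0,0.2],[0,0,0]]
    - [[0,0,0.12],[0,0,0]]
    - [[0,0,0.05],[0,0,0]]
    - [[0,0,0.025],[0,0,0]]
    - [[0,0,0.02],[0,0,0]]
    - [[0,0,0],[0,0,0]]

```text
clock: 29.88
ee_pos: [0.6208, -0.2109, 0.0852]
ee_rot: [-0.08, 0.997, -0.0, 0.0]
force: [0.3, -0.5, -2.4]
opening: 0.0281
grasp_force: 59.9
```

Request:
jog_arm:
  motion:
    - [[0,0,0],[0,0,0]]
    - [[0,0,0],[0,0,0]]
    - [[0,0,0],[0,0,0]]
    - [[0,0,0],[0,0,0]]
    - [[0,0,-0.1],[0,0,0]]
    - [[0,0,-0.2],[0,0,0]]
    - [[0,0,-0.3],[0,0,0]]
    - [[0,0,-0.2],[0,0,0]]
    - [[0.1,0.25,0],[0,0,0]]
    - [[0.1,0.25,0],[0,0,0]]
    - [[0.1,0.25,0],[0,0,0]]
    - [[0.1,0.25,0],[0,0,0]]
    - [[0.1,0.25,0],[0,0,0]]
    - [[0.1,0.25,0],[0,0,0]]
    - [[0,0,0],[0,0,0]]
    - [[0,0,0],[0,0,0]]
  jaw: -1

```text
clock: 31.88
ee_pos: [0.4546, 0.0659, 0.245]
ee_rot: [-0.08, 0.997, -0.0, 0.0]
force: [-0.3, -0.3, -0.6]
opening: 0.0854
grasp_force: 0.0
```

```bash
python3 -c "
from h import *
t=vision.camera('top');cv2.imwrite('pics/e1.png',t['img'][...,::-1])
s=vision.camera('side');cv2.imwrite('pics/e2.png',s['img'][...,::-1])
plan()
for n,k,a in [('strap',.014,(438,186)),('nut',.018,(256,187)),('bearing',.015,(298,264)),('vblock',.0235,(215,288)),('tin',.0275,(393,248))]: print(n,*blob(t,a,k,'grey',32))"
```

```text
at [0.4549 0.0653 0.2447] yaw -2.982 q [-0.12  0.28  1.64 -0.    1.22 -1.85] t 31.975
strap [ 619.3 -209.7] [ 619.3 -209.6] [123.7  54.2] 0.154
nut [636.3 178.3] [631.6 179.3] [80.3 66. ] 0.752
bearing [457.3  97.8] [457.   98.3] [134.6 134.1] 1.546
vblock [408.6 274.9] [408.6 274.9] [69.3 43.7] 1.317
tin [ 484.2 -103.3] [ 484.1 -102.9] [59.1 66.4] 2.324
```

View pics/e1.png

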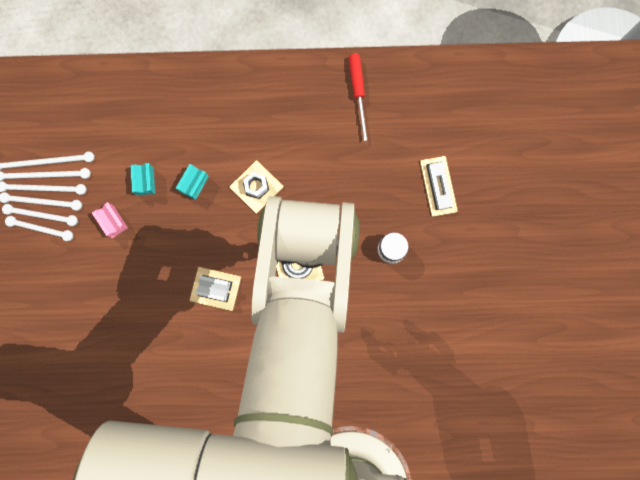

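View pics/e2.png

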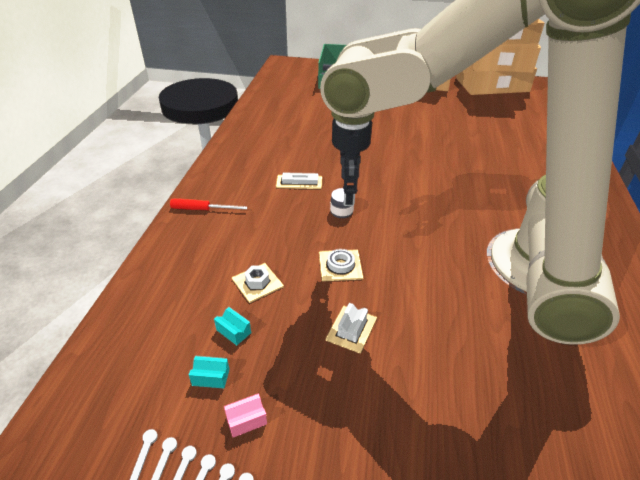

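In both views all four parts lie flat and centred on their boards, with the strap at top-view (439,186) and the V-block at (214,288). The tin hasn't moved and the arm is clear.

```bash
python3 -c "
from plant import job_done
print(job_done())"
```

```text
the job is handed in; nothing more can be done
None
```

The bearing, hexagon nut, V-block and clamp strap each lie flat and centred on their own boards; the tin was left where it stood, and the job was handed in at about 32 s of the 96 s allowed (no verdict was returned).

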